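Dock the job tablet

TASK

Take the job tablet out of the sorter and put it in the charging dock: with its top tilted towards the robot so that it clears the dock's two overhanging claws, set its lower long edge down into the slot, then straighten it up under the claws until it stands upright at the backrest. Let go of it there and leave the logbook where it stands.

Things in the scene. Friction and masses are not known exactly. Their poses are not given: they have to be found in the camera images.
- tablet_center (a point): centre of the job tablet: flat black slab with grey screen, 90 mm high, 135 long, 9 thick, loose, 0.13 to 0.25 kg. Stands on a long edge in one of the sorter's two slots, screen to the robot, leaning at most 10 degrees; its lower edge is 6 mm above the bench. Axes: x from lower to upper long edge (up while it stands), y along the long edges (robot's left), z out of the screen
- tablet_foot (a point): middle of the tablet's lower long edge (half-way through its thickness), 45 mm below its centre; same axes
- sorter: fixed dark steel plate 150 x 170 x 6 mm, origin at the middle of its underside, x away from the robot, z up. Two slots along y at x = -45 and +45 mm hold tablet and logbook, either way round. Each slot is 16 mm wide between tabs 40 mm high, which stand only 45 to 70 mm to either side of its middle: the middle 90 mm is free for fingers
- dock_slot (a point): middle of the slot floor of the fixed charging dock (black base 110 x 185 mm, turned up to 17 degrees); floor 12 mm above the bench, 14 mm wide, 169 long between end cheeks. Axes: x away from the robot to the backrest, y along the slot, z up. The front lip, 16 mm high, slopes 35 degrees towards the robot (mouth 26 mm wide); the low back wall, 7 mm behind this point, is 20 mm high
- dock_claws (a point): midway between the front lower edges of the dock's two claws: 102 mm above the slot floor, 8 mm on the robot's side of its middle. Each aluminium post (49 to 79 mm off the middle, open between) leans back 6 degrees and ends in a claw reaching 26 mm forward. The tablet can not pass straight down, but swings in below with 10 mm to spare and rests leaning back about 6 degrees
- logbook_center (a point): middle of the black spiral-bound logbook, 148 mm long, 110 high, 12 thick (16 at the spiral on top), standing loose in the sorter's other slot, 90 mm before or behind the tablet; not to be handled

How it is judged:
On the way:
1. the tablet's lower edge is down in the dock's slot while the tablet is still tilted by 10 degrees or more, its top towards the robot (z of tablet_foot in the frame of dock_slot between -0.005 and 0.013 m and x of tablet_foot in the frame of dock_slot between -0.016 and 0.01 m and y of tablet_foot in the frame of dock_slot between -0.02 and 0.02 m and x of tablet_center in the frame of dock_slot below -0.005 m and angle between tablet_center's own x axis and vertical between 0.17 and 0.9 rad), for 0.1 s.
At the end, for the whole second after the job is handed in: the tablet's lower edge is on the slot floor (within 8 mm in height, 10 mm across the slot, 20 mm along it), the tablet stands upright within 12 degrees beneath the claws, released and at rest (z of tablet_foot in the frame of dock_slot below 0.008 m and x of tablet_foot in the frame of dock_slot between -0.01 and 0.01 m and y of tablet_foot in the frame of dock_slot between -0.02 and 0.02 m and x of tablet_center in the frame of dock_slot above -0.008 m and angle between tablet_center's own x axis and vertical below 0.21 rad and distance between tablet_center and dock_slot below 0.06 m and linear speed of job_tablet below 0.02 m/s); the robot touches nothing.
It fails at once if the logbook is pulled out or knocked over (moved by more than 40 mm) (distance of logbook_center from where it was at the start of the episode above 0.04 m).
It also fails if it takes over 45 s, if anything falls off the work surface, if the arm or the gripper's body presses on something with over 40 N, if the wrist force passes 120 N, or if a joint passes its speed limit or range.

ROBOT

A 7-joint arm with a two-finger parallel gripper is mounted at the origin on a cart in front of the work surface, level with it; the furniture and walls round the work are solid. World frame = base frame: x ahead of the robot, y to its left, z up, the work surface at z = 0. Lengths are in m, angles in rad, forces in N, time in s.
With the tool pointing down it reaches from about 0.425 to 0.95 m from the base axis. Payload 4.7 kg.
Tool frame: the origin (TCP) lies at the very end of the fingers, on their centre line; the grasp point (between the pads) lies 19 mm behind it (manip.grip_depth is the distance from the TCP to the grasp point, in m); z points along the fingers, y is the line along which they close (so a half turn about z gives the same grasp; the last joint's range is limited). The gripper opens to 87 mm and grips with 3 to 60 N. Pads are 19 mm wide; open, the fingers measure 117 mm over their backs; the gripper's body (75 mm by 190 mm) begins 51 mm behind the grasp point.
Start: joints at [-1.249, 0.469, -0.049, 1.532, 0.024, 1.141, -0.082], TCP at [0.232, 0.634, 0.195] pointing down, gripper open.
Joint ranges: [-2.59, 2.59], [-0.33, 1.99], [-1.39, 1.29], [0.1, 2.45], [-1.04, 4.18], [0.21, 1.99], [-2.66, 2.66]. Speed limits (rad/s): [2.57, 2.57, 3.14, 3.14, 3.14, 3.14, 3.14].

INTERFACE

Orientations are given as a 3x3 rotation matrix whose columns are the frame's x, y, z axes.
In Python, from rig import manip gives the robot as it stands.
- The arm moves only by the tool step_arm, never from a script. Its argument "plan" is one flat list of numbers, 6 for each row, row after row: the shift along the tool's x, y, z in mm, then the turn, a rotation vector about the tool's x, y, z in degrees. A call has 1 to 20 rows; each row is the pose to reach, as a shift and turn from the pose commanded when the call began, along the tool's axes at that moment; what a row does not reach only later rows make up. A row lasts 1/10 s, in which the tool goes at most 50 mm and 8.59 degrees, less where a joint would pass 70% of its speed; a pose out of reach is approached as far as the arm can. A call with a gripper value outside its range is refused whole. "fingers" is the finger opening in mm, from 0 to 87, set as the call begins (left out, the last holds). The fingers move at their own pace and stop on an object; the grip force is fixed at half the most. Time passes only in rows, so rows that repeat a pose let the fingers close. It gives the time, the measured TCP pose, the force, the opening and the grip force at its end, in the units of the state.
- manip.read_state(): the state, without advancing time (a new reading comes with each control period).
- manip.get_image(name): name is "scene" or "top" or "wrist"; returns (picture, depth): 400x640x3 uint8, blue, green, red; 400x640 float32, m along the optical axis (not along the pixel's ray), 0 where there is no reading.
- manip.camera_params(name): a dict with "vertical_fov" (degrees; the focal length in pixels is half the picture's height over the tangent of half this angle, whatever the lens; pixels are square), "cx", "cy" (the principal point, pixels), "extrinsics" (4x4, takes a point from world to camera coordinates). Camera axes: x right, y down, z forward; pixel columns grow to the right and rows downward; lengths in m; the calibration is good to about 2 mm. A picture is of the moment at which its call begins: read the wrist's pose just before it. camera_params takes no time and is no camera call; for the wrist camera it gives the pose at the moment of the call.
- manip.close_job(): hands the job in; it is judged then, once.
The state is a dict: "time": time; "joint_positions": joint angles; "qvel": joint speeds; "effort": joint torques, N m; "ee_pos": TCP position; "eef_rot": TCP orientation; "contact_force": force on the tool from outside, world axes, zero at the start; "moment": the same for the moment, N m; "finger_gap": finger opening in m; "finger_force": force on a finger pad.
Only numpy, scipy, OpenCV 4.12 (cv2) and the standard library are available. Lean on these libraries where they do the work, as an engineer would, in place of code of your own. Each camera call takes 0.05 s, during which the arm holds its last target. There are 200 camera calls.

## Working session

There is one attempt and no reset: what is moved stays moved. The work goes in short steps, Python scripts to look and compute and a tool call to move; the robot and the scene stay as the last step left them, time stands still between calls to the robot, and variables do not carry over. Pictures are saved under pics/ and viewed, at most 10 in all, crops included, and the job is handed in when it is done.

Besides the shell and the picture viewer there is one more tool, called after ">>>" as name(argument=value, ...), one argument or row to a line, values as JSON. step_arm: Moves the arm, as the interface text tells. Its arguments: {"type":"object","properties":{"plan":{"type":"array","items":{"type":"number"}},"fingers":{"type":"number"}},"required":["plan"]}

```bash
mkdir -p pics; ls; cat > h.py <<'E'
import numpy as np, cv2
from rig import manip
def grab(n):
    p=manip.camera_params(n); im,d=manip.get_image(n)
    f=im.shape[0]/2/np.tan(np.radians(p["vertical_fov"])/2)
    v,u=np.mgrid[:im.shape[0],:im.shape[1]]
    c=np.stack([(u-p["cx"])/f*d,(v-p["cy"])/f*d,d],-1)
    E=np.array(p["extrinsics"]); w=(c-E[:3,3])@E[:3,:3]
    w[d<=0]=np.nan
    return im,d,w
E
python3 - <<'E'
from h import *
s=manip.read_state(); print(s["time"],s["ee_pos"],s["eef_rot"],s["finger_gap"])
for n in ("scene","top"):
    im,d,w=grab(n); cv2.imwrite(f"pics/{n}0.png",im); np.save(n+"0.npy",w)
    p=manip.camera_params(n); E=np.array(p["extrinsics"]); print(n,-E[:3,:3].T@E[:3,3],E[:3,:3].round(2).tolist())
E
```

```text
pics
0.0 [0.23174876 0.63328672 0.19410258] [[-9.39112847e-01  3.43608388e-01 -5.80338008e-04]
 [ 3.43608866e-01  9.39111030e-01 -1.84939679e-03]
 [-9.04664254e-05 -1.93620157e-03 -9.99998121e-01]] 0.087043548365466
scene [ 0.08222964 -0.61655678  0.6359299 ] [[0.69, -0.73, -0.0], [-0.45, -0.43, -0.78], [0.57, 0.54, -0.62]]
top [ 0.38025201 -0.18033715  0.92784516] [[0.08, -1.0, 0.0], [-0.98, -0.08, -0.2], [0.2, 0.02, -0.98]]
```

View pics/scene0.png

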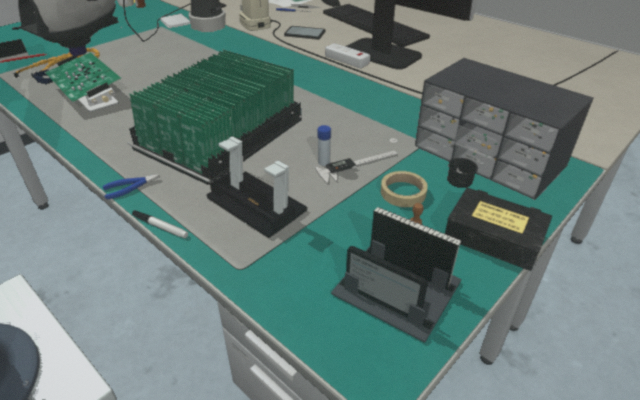

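View pics/top0.png

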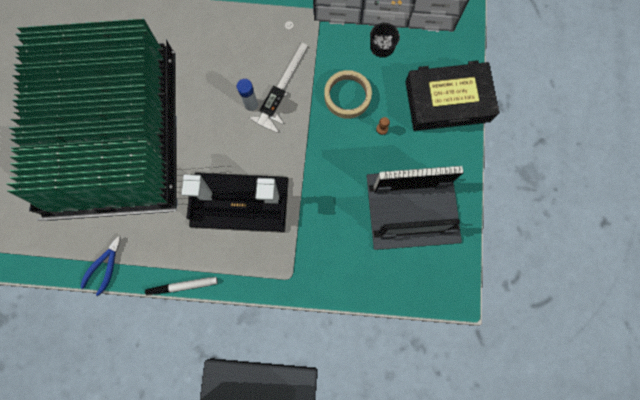

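The scene view shows the tablet in the front slot (≈385,283) and the logbook behind it (≈415,245). The dock's white claws are at (232,150) and (276,172). In the top view the claws are at (193,187) and (266,190), the dock base spans 188–288 × 175–230, and the sorter is at ≈(415,215) with the tablet top at ≈(415,228).

```bash
python3 - <<'E'
from h import *
for n in ("top","scene"):
    w=np.load(n+"0.npy"); print(n)
    def show(name,m):
        P=w[m]; 
        if len(P)<5: print(name,len(P)); return
        r=cv2.minAreaRect(P[:,:2].astype(np.float32)); print(name,len(P),"med",np.median(P,0).round(4),"rect",np.round(r[0],4),np.round(r[1],4),round(r[2],1),"z95",np.nanpercentile(P[:,2],[2,98]).round(4))
    if n=="top":
        R=lambda a,b,c,d:(slice(c,d),slice(a,b))
        def box(a,b,c,d,z0,z1):
            m=np.zeros(w.shape[:2],bool); m[c:d,a:b]=1
            return m&(w[...,2]>z0)&(w[...,2]<z1)
        show("clawL",box(170,215,165,210,.1,.14)); show("clawR",box(248,285,165,210,.1,.14))
        show("dockbase",box(180,300,165,240,.01,.05))
        show("tablet",box(365,475,205,255,.075,.12)); show("tabs",box(365,475,205,255,.036,.05)); show("log",box(360,480,150,205,.09,.15))
        show("sorterplate",box(360,475,160,255,.003,.012))
        show("rack",box(5,180,10,225,.03,.3))
        print(np.nanmedian(w[280:310,330:460].reshape(-1,3),0))
    else:
        def box(a,b,c,d,z0,z1):
            m=np.zeros(w.shape[:2],bool); m[c:d,a:b]=1
            return m&(w[...,2]>z0)&(w[...,2]<z1)
        show("claws",box(215,290,135,190,.105,.14))
        show("tablet face",box(340,425,250,310,.03,.095)); show("tabtop",box(340,430,240,290,.088,.1)) ; show("log",box(370,462,205,250,.1,.15))
        m=box(352,420,262,305,.045,.085); P=w[m]; c=P.mean(0); print(c,np.linalg.svd(P-c)[2][2] if len(P)<4000 else len(P))
E
```

```text
top
clawL 390 med [0.5564 0.0608 0.1202] rect [0.5564 0.0621] [0.0372 0.0306] 1.7 z95 [0.1068 0.1236]
clawR 379 med [ 0.56   -0.0661  0.1204] rect [ 0.56   -0.0654] [0.0363 0.0305] 2.1 z95 [0.1154 0.1235]
dockbase 4035 med [ 5.453e-01 -1.000e-04  1.310e-02] rect [ 0.5546 -0.0017] [0.1097 0.1857] 1.9 z95 [0.0102 0.0351]
tablet 517 med [ 0.5253 -0.34    0.0948] rect [ 0.5269 -0.342 ] [0.0101 0.135 ] 9.3 z95 [0.0765 0.0986]
tabs 149 med [ 0.5222 -0.3347  0.0448] rect [ 0.5253 -0.3463] [0.024 0.143] 7.5 z95 [0.0369 0.0489]
log 783 med [ 0.6128 -0.3331  0.1084] rect [ 0.6134 -0.3334] [0.0158 0.1469] 9.1 z95 [0.0916 0.1144]
sorterplate 4013 med [ 0.5645 -0.3382  0.0059] rect [ 0.5718 -0.3404] [0.1501 0.1706] 9.2 z95 [0.0032 0.0095]
rack 28026 med [0.6673 0.2539 0.1257] rect [0.6793 0.2718] [0.3356 0.2608] 9.0 z95 [0.0379 0.1385]
[ 0.4035554  -0.31454335 -0.00313993]
scene
claws 494 med [ 0.559  -0.0555  0.1198] rect [ 0.5583 -0.004 ] [0.0379 0.1586] 2.5 z95 [0.1073 0.1229]
tablet face 2890 med [ 0.5255 -0.3449  0.0586] rect [ 0.5635 -0.3392] [0.0995 0.1393] 9.2 z95 [0.0311 0.0943]
tabtop 667 med [ 0.5267 -0.3514  0.0947] rect [ 0.5658 -0.3377] [0.0901 0.1344] 9.0 z95 [0.0882 0.0975]
log 851 med [ 0.6132 -0.3408  0.1084] rect [ 0.6142 -0.3346] [0.0177 0.1477] 9.2 z95 [0.1004 0.1141]
[ 0.52401501 -0.3502861   0.06424593] [ 0.98677064  0.16182243 -0.00985913]
```

```bash
cat >> h.py <<'E'
from scipy.spatial.transform import Rotation as Ro
def pose(yaw,tilt):
    """tool R: y = tablet normal away from robot, tool z = down; tilt deg = top towards robot"""
    t,a=np.radians(tilt),np.radians(yaw)
    up=np.array([-np.sin(t),0,np.cos(t)]); n=np.array([np.cos(t),0,np.sin(t)])
    R=np.stack([np.cross(n,-up),n,-up],1)
    return Ro.from_euler("z",a).as_matrix()@R
def rows(wps,s=None):
    s=s or manip.read_state(); p0,R0=np.array(s["ee_pos"]),np.array(s["eef_rot"])
    for p,R in wps:
        d=R0.T@(np.array(p)-p0)*1e3; r=np.degrees(Ro.from_matrix(R0.T@R).as_rotvec())
        print([round(float(x),1) for x in np.r_[d,r]], "n>=",max(np.linalg.norm(d)/50,np.linalg.norm(r)/8.59).round(1))
E
python3 - <<'E'
from h import *
w=np.load("top0.npy")
m=np.zeros(w.shape[:2],bool); m[165:240,180:300]=1
P=w[m&(w[...,2]>.005)&(w[...,2]<.15)]
for nm,z0,z1 in(("base",.008,.05),("claw",.117,.126)):
    Q=P[(P[:,2]>z0)&(P[:,2]<z1)]
    print(nm,cv2.minAreaRect(Q[:,:2].astype(np.float32)))
a=np.radians(2); o=np.array([.5546,-.0017])
X=(P[:,:2]-o)@np.array([[np.cos(a),-np.sin(a)],[np.sin(a),np.cos(a)]])
k=np.abs(X[:,1])<.04
for b in np.arange(-.06,.06,.003):
    q=P[k&(X[:,0]>=b)&(X[:,0]<b+.003),2]
    if len(q):print(round(b*1e3),len(q),(np.percentile(q,[10,50,90])*1e3).round(1))
c=P[(P[:,2]>.117)]; Xc=X[P[:,2]>.117]
for s in(-1,1):
    g=Xc[Xc[:,1]*s>0]; print("claw x",np.percentile(g[:,0],[2,98]),"y",np.percentile(g[:,1],[2,98]))
rows([([.40,.30,.26],pose(9.3,0)),([.46,0,.26],pose(9.3,0)),([.525,-.342,.26],pose(9.3,0))])
E
```

```text
base ((0.5550190806388855, -0.0016411393880844116), (0.11056798696517944, 0.18566501140594482), 1.9429363012313843)
claw ((0.5578108429908752, -0.001676030457019806), (0.03635815903544426, 0.15800707042217255), 1.97677481174469)
-57 24 [ 6.3  8.7 12.4]
-54 71 [ 8.9 10.7 13.1]
-51 65 [ 9.4 11.6 13.5]
-48 63 [ 9.7 11.4 13.7]
-45 70 [ 9.4 11.6 13.7]
-42 61 [ 9.8 11.6 13.5]
-39 66 [ 9.6 11.8 13.3]
-36 68 [ 9.5 11.7 13.8]
-33 78 [10.  12.2 24.8]
-30 95 [11.4 24.6 27. ]
-27 70 [24.8 26.4 28.2]
-24 50 [21.7 24.7 27. ]
-21 45 [18.2 19.8 23.2]
-18 52 [14.  16.6 18.7]
-15 56 [ 9.8 11.9 14.7]
-12 54 [ 9.4 11.3 13.6]
-9 66 [ 9.5 11.8 13.2]
-6 65 [ 9.8 11.5 13.5]
-3 61 [ 9.2 11.1 12.9]
0 142 [11.6 20.8 29.9]
3 67 [29.4 31.1 32.9]
6 57 [29.6 30.9 32. ]
9 59 [27.9 30.6 32.7]
12 4 [29.3 29.5 29.6]
15 32 [ 9.7 11.6 14.1]
18 54 [ 9.4 11.3 13.3]
21 55 [ 9.4 11.6 12.9]
24 61 [ 9.3 11.5 13.6]
27 53 [ 9.4 11.1 13.9]
30 55 [ 9.5 11.5 13.4]
33 60 [ 9.6 11.7 13.6]
36 52 [10.  11.7 13.6]
39 54 [ 9.5 11.5 13.6]
42 59 [ 9.3 11.7 13.6]
45 55 [ 9.2 11.6 13.3]
48 56 [ 8.7 11.1 13.4]
51 61 [ 9.2 11.3 13.2]
54 20 [ 8.3  9.6 10.9]
claw x [-0.01419578  0.02035749] y [-0.07867927 -0.04969069]
claw x [-0.01407761  0.02072073] y [0.04922883 0.07795612]
[-272.5, -255.4, -65.3, -0.1, 0.1, 60.6] n>= 7.6
[-432.0, -516.5, -64.9, -0.1, 0.1, 60.6] n>= 13.5
[-610.5, -815.4, -64.3, -0.1, 0.1, 60.6] n>= 20.4
```

Dock: slot middle ≈ (0.548, −0.002, 0.012), yaw 2°, and the profile matches the given sizes. The tablet is at (0.526, −0.342), yaw 9.3°, top edge at 0.096. Next I go above the tablet.

>>> step_arm(
  plan=[-100, -95, -65, 0, 0, 25, -272, -255, -65, 0, 0, 60.6, -272, -255, -65, 0, 0, 60.6, -272, -255, -65, 0, 0, 60.6, -272, -255, -65, 0, 0, 60.6, -272, -255, -65, 0, 0, 60.6, -272, -255, -65, 0, 0, 60.6, -272, -255, -65, 0, 0, 60.6, -432, -516, -65, 0, 0, 60.6, -432, -516, -65, 0, 0, 60.6, -432, -516, -65, 0, 0, 60.6, -432, -516, -65, 0, 0, 60.6, -432, -516, -65, 0, 0, 60.6, -432, -516, -65, 0, 0, 60.6, -610, -815, -64, 0, 0, 60.6, -610, -815, -64, 0, 0, 60.6, -610, -815, -64, 0, 0, 60.6, -610, -815, -64, 0, 0, 60.6, -610, -815, -64, 0, 0, 60.6, -610, -815, -64, 0, 0, 60.6],
  fingers=50,
)

```text
time: 2.1
ee_pos: [0.5148, -0.2894, 0.2589]
eef_rot: [[-0.162, 0.987, -0.0], [0.987, 0.162, 0.001], [0.001, -0.0, -1.0]]
contact_force: [0.5, 1.0, 1.0]
finger_gap: 0.0505
finger_force: 0.0
```

```bash
python3 - <<'E'
from h import *
im,d,w=grab("wrist"); cv2.imwrite("pics/w1.png",im)
z=w[...,2]; x=w[...,0];y=w[...,1]
m=(z>.085)&(z<.105)&(x>.49)&(x<.56)&(y<-.25)&(y>-.43)
P=w[m]; print(len(P)); print(cv2.minAreaRect(P[:,:2].astype(np.float32)),np.percentile(P[:,2],[5,50,98]), np.percentile(P,[1,50,99],axis=0).round(4).tolist())
m=(z>.09)&(z<.13)&(x>.57)&(x<.66)&(y<-.25)&(y>-.43); P=w[m]
if len(P)>5: print("log",len(P),cv2.minAreaRect(P[:,:2].astype(np.float32)))
for f in (.080,): rows([([.526,-.342,.15],pose(9.3,0)),([.526,-.342,f-.019],pose(9.3,0))])
E
```

```text
907
((0.5261858701705933, -0.3402210474014282), (0.009104256518185139, 0.13348397612571716), 9.646439552307129) [0.09356721 0.09619107 0.09784705] [[0.5133, -0.4032, 0.0872], [0.5259, -0.3345, 0.0962], [0.5392, -0.275, 0.0981]]
log 1651 ((0.611133337020874, -0.3195948302745819), (0.015480880625545979, 0.12093941867351532), 9.200332641601562)
[-42.6, 6.2, 109.4, -0.1, 0.5, -0.6] n>= 2.4
[-41.8, 6.4, 198.4, -0.1, 0.5, -0.6] n>= 4.1
```

View pics/w1.png

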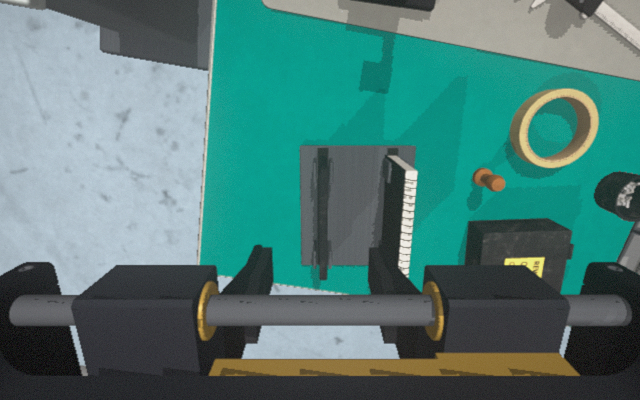

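The wrist view shows the tablet edge-on at (322,210) and the logbook's spiral at (410,220), in line with the first estimate. Descending and gripping.

>>> step_arm(
  plan=[-42, 6, 50, 0, 0.5, -0.5, -42, 6, 100, 0, 0.5, -0.5, -42, 6, 130, 0, 0.5, -0.5, -42, 6, 160, 0, 0.5, -0.5, -42, 6, 180, 0, 0.5, -0.5, -42, 6, 198, 0, 0.5, -0.5, -42, 6, 198, 0, 0.5, -0.5, -42, 6, 198, 0, 0.5, -0.5, -42, 6, 198, 0, 0.5, -0.5],
)

```text
time: 3.05
ee_pos: [0.5281, -0.3288, 0.0624]
eef_rot: [[-0.17, 0.985, 0.0], [0.985, 0.17, 0.008], [0.008, 0.002, -1.0]]
contact_force: [0.2, -0.4, -0.5]
finger_gap: 0.0499
finger_force: 0.0
```

>>> step_arm(
  plan=[0, 0, 0, 0, 0, 0, 0, 0, 0, 0, 0, 0, 0, 0, 0, 0, 0, 0, 0, 0, 0, 0, 0, 0, 0, 0, 0, 0, 0, 0, 0, 0, 0, 0, 0, 0, 0, 0, 0, 0, 0, 0, 0, 0, 0, 0, 0, 0],
  fingers=0,
)

```text
time: 3.85
ee_pos: [0.5272, -0.3284, 0.0612]
eef_rot: [[-0.17, 0.985, -0.002], [0.985, 0.17, 0.009], [0.009, -0.0, -1.0]]
contact_force: [-1.0, -0.2, 0.5]
finger_gap: 0.0085
finger_force: 30.0
```

The grip is about 13 mm off along the long edge, so I re-grip centred.

>>> step_arm(
  plan=[0, 0, 0, 0, 0, 0, 0, 0, 0, 0, 0, 0, 0, 0, 0, 0, 0, 0, -13, 0, 0, 0, 0, 0, -13, 0, 0, 0, 0, 0, -13, 0, 0, 0, 0, 0],
  fingers=35,
)

```text
time: 4.45
ee_pos: [0.5294, -0.3421, 0.0611]
eef_rot: [[-0.169, 0.986, -0.002], [0.986, 0.169, 0.008], [0.008, -0.0, -1.0]]
contact_force: [0.2, 0.3, -0.0]
finger_gap: 0.0342
finger_force: 0.0
```

>>> step_arm(
  plan=[0, 0, 0, 0, 0, 0, 0, 0, 0, 0, 0, 0, 0, 0, 0, 0, 0, 0, 0, 0, 0, 0, 0, 0, 0, 0, 0, 0, 0, 0, 0, 0, 0, 0, 0, 0, 0, 0, 0, 0, 0, 0],
  fingers=0,
)

```text
time: 5.15
ee_pos: [0.5295, -0.341, 0.0611]
eef_rot: [[-0.17, 0.985, -0.002], [0.985, 0.17, 0.009], [0.009, -0.0, -1.0]]
contact_force: [-0.9, 0.4, 0.3]
finger_gap: 0.0084
finger_force: 30.0
```

>>> step_arm(
  plan=[0, 0, -15, 0, 0, 0, 0, 0, -30, 0, 0, 0, 0, 0, -50, 0, 0, 0, 0, 0, -80, 0, 0, 0, 0, 0, -120, 0, 0, 0, 0, 0, -150, 0, 0, 0, 0, 0, -150, 0, 0, 0, 0, 0, -150, 0, 0, 0],
)

```text
time: 5.95
ee_pos: [0.53, -0.3426, 0.2125]
eef_rot: [[-0.17, 0.985, 0.001], [0.985, 0.17, 0.008], [0.008, 0.002, -1.0]]
contact_force: [-1.3, 0.6, -2.7]
finger_gap: 0.0089
finger_force: 29.9
```

```bash
cat >> h.py <<'E'
D=np.array([.5478,-.0019,.012]); RD=Ro.from_euler("z",2,degrees=True).as_matrix()
def tcp(tilt,fx,fz,back=0,yaw=2,L=.055):
    """TCP so that foot is at dock (fx,0,fz), retracted 'back' along the tablet axis"""
    R=pose(yaw,tilt); f=D+RD@np.array([fx,0,fz]); return f-R[:,2]*(L+back),R
E
python3 - <<'E'
from h import *
rows([tcp(22,-.001,.003,.15)])
E
```

```text
[343.2, -1.6, 10.1, -21.9, -2.0, 7.6] n>= 6.9
```

>>> step_arm(
  plan=[30, 0, 0, -3, 0, 1, 70, 0, 0, -7, 0, 3, 115, 0, 0, -11, -1, 4, 160, 0, 0, -15, -1, 6, 205, -1, 0, -19, -2, 7.5, 250, -1, 5, -22, -2, 7.5, 295, -1.5, 10, -22, -2, 7.5, 325, -1.5, 10, -22, -2, 7.5, 343, -1.5, 10, -22, -2, 7.5, 343, -1.5, 10, -22, -2, 7.5, 343, -1.5, 10, -22, -2, 7.5, 343, -1.5, 10, -22, -2, 7.5, 343, -1.5, 10, -22, -2, 7.5],
)

```text
time: 7.25
ee_pos: [0.4698, -0.0059, 0.2038]
eef_rot: [[-0.034, 0.927, 0.374], [0.999, 0.032, 0.012], [-0.001, 0.374, -0.927]]
contact_force: [0.6, -0.2, -2.0]
finger_gap: 0.0086
finger_force: 30.0
```

```bash
python3 - <<'E'
from h import *
s=manip.read_state(); print(s["ee_pos"],s["joint_positions"],s["finger_gap"])
im,d,w=grab("scene"); cv2.imwrite("pics/s1.png",im[30:330,100:500])
np.save("s1.npy",w)
R=np.array(s["eef_rot"]); p=np.array(s["ee_pos"])
t=(w-p)@R  # tool coords: x along edge, y normal, z down
m=(np.abs(t[...,0])<.09)&(np.abs(t[...,1])<.03)&(t[...,2]>.005)&(t[...,2]<.075)&(np.arange(640)[None]<480)
P=t[m]; print(len(P),np.percentile(P,[1,50,99],axis=0).round(4).tolist())
rows([tcp(22,-.001,.003,b) for b in(.06,.03,0)],s)
E
```

```text
[ 0.46980274 -0.00585041  0.20379266] [-0.55208455 -0.1109988   0.4287101   2.28056764  0.14062515  0.58395552
 -0.18481826] 0.00863317539411136
678 [[-0.0702, -0.0068, 0.0055], [-0.0169, -0.0055, 0.0278], [0.0621, 0.0028, 0.0534]]
[1.3, 0.8, 88.9, -0.0, 0.0, -0.0] n>= 1.8
[1.3, 0.8, 118.9, -0.0, 0.0, -0.0] n>= 2.4
[1.3, 0.9, 148.9, -0.0, 0.0, -0.0] n>= 3.0
```

View pics/s1.png

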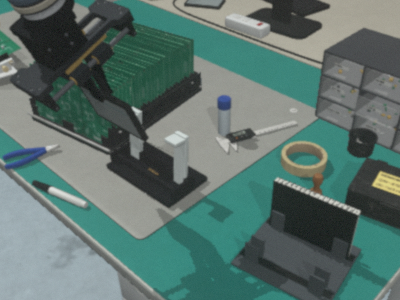

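The picture shows the tablet tilted in the gripper at crop (110,105), in front of the dock's claws (137,145)/(176,145), and the logbook undisturbed at (315,215). Depth confirms the foot is 55 mm beyond the TCP and the tablet is about 4 mm off along its length. Inserting along its own axis.

>>> step_arm(
  plan=[5, 1, 40, 0, 0, 0, 5, 1, 80, 0, 0, 0, 5, 1, 110, 0, 0, 0, 5, 1, 125, 0, 0, 0, 5, 1, 135, 0, 0, 0, 5, 1, 142, 0, 0, 0, 5, 1, 146, 0, 0, 0, 5, 1, 149, 0, 0, 0, 5, 1, 149, 0, 0, 0, 5, 1, 149, 0, 0, 0, 5, 1, 149, 0, 0, 0],
)

```text
time: 8.4
ee_pos: [0.5266, 0.0023, 0.0666]
eef_rot: [[-0.037, 0.926, 0.375], [0.999, 0.034, 0.013], [-0.0, 0.375, -0.927]]
contact_force: [-0.3, 0.4, -2.4]
finger_gap: 0.0082
finger_force: 30.0
```

```bash
python3 - <<'E'
from h import *
s=manip.read_state(); R=np.array(s["eef_rot"]); p=np.array(s["ee_pos"])
print("foot in dock",RD.T@(p+R[:,2]*.055-D),s["contact_force"],s["joint_positions"])
rows([tcp(t,x,.002) for t,x in((14,-.001),(7,0),(0,0.0005),(-4,0.001))],s)
im,d,w=grab("scene"); cv2.imwrite("pics/s2.png",cv2.resize(im[100:260,170:370],None,fx=3,fy=3))
E
```

```text
foot in dock [-0.00041434  0.00500004  0.00356474] [-0.30053046  0.41532835 -2.44340819] [-0.49181287  0.27054181  0.45574983  2.32537654 -0.51365571  0.2124346
  0.447128  ]
[-5.0, 6.5, 1.8, 8.0, -0.0, 0.1] n>= 0.9
[-5.0, 14.0, 3.5, 15.0, -0.0, 0.1] n>= 1.7
[-5.0, 20.9, 5.8, 22.0, 0.0, 0.1] n>= 2.6
[-5.0, 24.8, 7.6, 26.0, 0.0, 0.1] n>= 3.0
```

View pics/s2.png

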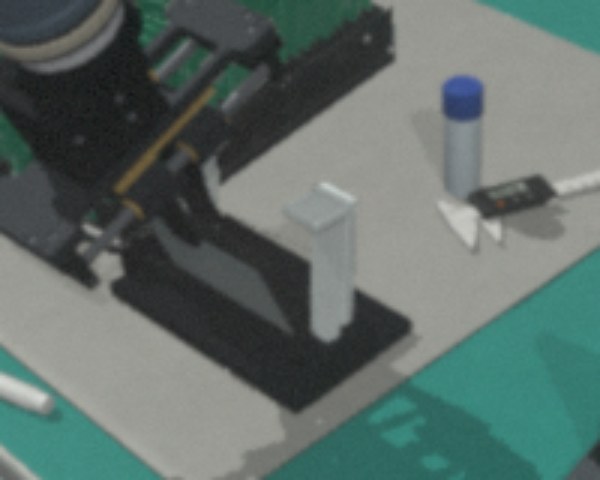

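The tablet's lower edge is in the slot, tilted 22° in front of the claw (picture 320,200), with no contact force. Straightening about the foot.

>>> step_arm(
  plan=[0, 0, 0, 0, 0, 0, 0, 3.2, 1, 4, 0, 0, 0, 6.5, 1.8, 8, 0, 0, 0, 10, 2.5, 11.5, 0, 0, 0, 14, 3.5, 15, 0, 0, 0, 17.5, 4.6, 18.5, 0, 0, 0, 20.9, 5.8, 22, 0, 0, 0, 23, 6.7, 24, 0, 0, 0, 24.8, 7.6, 26, 0, 0, 0, 24.8, 7.6, 26, 0, 0, 0, 24.8, 7.6, 26, 0, 0, 0, 24.8, 7.6, 26, 0, 0],
)

```text
time: 9.65
ee_pos: [0.5516, 0.0032, 0.0686]
eef_rot: [[-0.036, 0.997, -0.07], [0.999, 0.036, -0.003], [-0.0, -0.07, -0.998]]
contact_force: [-0.2, 0.1, -1.7]
finger_gap: 0.0085
finger_force: 30.0
```

```bash
python3 - <<'E'
from h import *
s=manip.read_state(); R=np.array(s["eef_rot"]); p=np.array(s["ee_pos"])
print("foot in dock",RD.T@(p+R[:,2]*.055-D),s["contact_force"],s["joint_positions"],s["finger_gap"])
im,d,w=grab("scene"); cv2.imwrite("pics/s3.png",cv2.resize(im[100:260,170:370],None,fx=3,fy=3))
rows([tcp(-4,.001,.001)],s)
E
```

```text
foot in dock [0.0001888  0.00492795 0.00170191] [-0.23833747  0.09631994 -1.70607315] [-0.53828618  0.51019632  0.61380225  1.92401684 -0.36332855  0.89421654
  0.30330088] 0.008468392874839215
[-4.9, 0.9, 0.6, 0.0, 0.0, 0.1] n>= 0.1
```

View pics/s3.png

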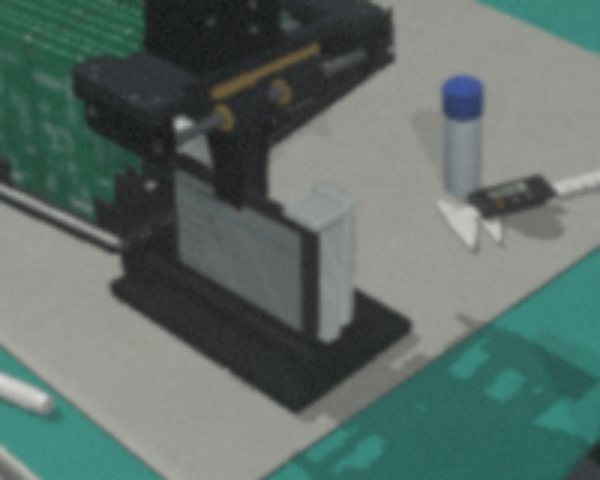

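The tablet stands upright under the claws (picture 245,250). I set it down, open moderately and retreat along the tool axis.

>>> step_arm(
  plan=[0, 1, 1, 0, 0, 0, 0, 1.5, 1.7, 0, 0, 0, 0, 1.5, 1.7, 0, 0, 0],
)

```text
time: 10.0
ee_pos: [0.5538, 0.003, 0.0672]
eef_rot: [[-0.036, 0.997, -0.069], [0.999, 0.036, -0.003], [-0.001, -0.069, -0.998]]
contact_force: [-0.1, -0.8, 1.9]
finger_gap: 0.0081
finger_force: 30.0
```

>>> step_arm(
  plan=[0, 0, 0, 0, 0, 0, 0, 0, 0, 0, 0, 0, 0, 0, 0, 0, 0, 0, 0, 0, 0, 0, 0, 0, 0, 0, 0, 0, 0, 0, 0, 0, 0, 0, 0, 0],
  fingers=35,
)

```text
time: 10.6
ee_pos: [0.5537, 0.0034, 0.0668]
eef_rot: [[-0.037, 0.997, -0.07], [0.999, 0.037, -0.003], [-0.0, -0.07, -0.998]]
contact_force: [-0.8, -0.4, 0.2]
finger_gap: 0.0338
finger_force: 0.0
```

>>> step_arm(
  plan=[0, 0, -10, 0, 0, 0, 0, 0, -25, 0, 0, 0, 0, 0, -45, 0, 0, 0, 0, 0, -80, 0, 0, 0, 0, 0, -120, 0, 0, 0, 0, 0, -150, 0, 0, 0, 0, 0, -150, 0, 0, 0, 0, 0, -150, 0, 0, 0],
)

```text
time: 11.4
ee_pos: [0.5645, 0.0037, 0.2179]
eef_rot: [[-0.037, 0.997, -0.067], [0.999, 0.037, -0.002], [0.0, -0.067, -0.998]]
contact_force: [0.3, -0.5, 0.3]
finger_gap: 0.035
finger_force: 0.0
```

```bash
python3 - <<'E'
from h import *
s=manip.read_state(); print(s["ee_pos"],s["contact_force"],s["time"])
im,d,w=grab("scene"); cv2.imwrite("pics/s4.png",im)
t=(w-D)@RD
# screen face points in dock frame
m=(np.abs(t[...,1])<.045)&(np.abs(t[...,0])<.03)&(t[...,2]>.03)&(t[...,2]<.08)
P=t[m]; A=np.c_[P[:,2],np.ones(len(P))]; k=np.linalg.lstsq(A,P[:,0],rcond=None)[0]
print(len(P),"face x at floor",k[1],"lean back deg",np.degrees(np.arctan(k[0])))
im,d,w=grab("top"); t=(w-D)@RD
m=(np.abs(t[...,1])<.08)&(np.abs(t[...,0])<.03)&(t[...,2]>.083)&(t[...,2]<.098); P=t[m]
print(len(P),np.percentile(P,[2,50,98],axis=0).round(4).tolist())
E
```

```text
[0.56453072 0.00373564 0.21788876] [ 0.28940989 -0.4956839   0.26061937] 11.4
704 face x at floor -0.0036778339750702044 lean back deg 7.467725491521388
244 [[0.0064, -0.0784, 0.0839], [0.0107, -0.0107, 0.0887], [0.0178, 0.026, 0.0923]]
```

View pics/s4.png

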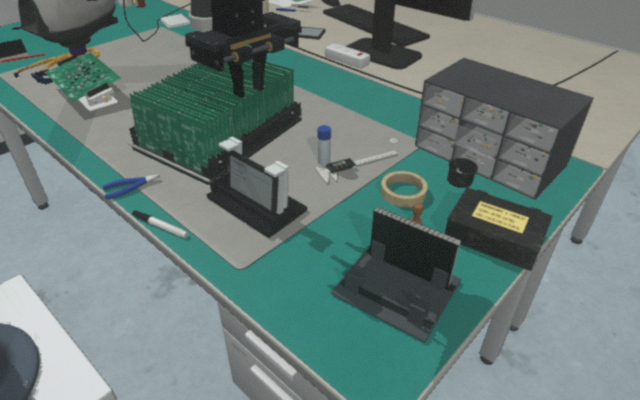

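The tablet rests against the backrest under the claws (255,182), leaning back about 7° with its foot near x ≈ +1 mm. The logbook stands in place (415,245) and the gripper is clear.

```bash
python3 -c "
from rig import manip
print(manip.close_job())"
```

```text
the job is handed in; nothing more can be done
None
```

The job is handed in: the tablet stands in the dock under the claws, released and leaning back about 7° with its foot in the slot, the logbook is still in place, and the hand-in returned no verdict.

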